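Tighten the battery-cover screw of the classroom timer

ROBOT

A 7-joint arm with a two-finger parallel gripper is mounted at the origin on a cart in front of the work surface, level with it; the furniture and walls round the work are solid. World frame = base frame: x ahead of the robot, y to its left, z up, the work surface at z = 0. Lengths are in mm, angles in rad, forces in N, time in s.
With the tool pointing down it reaches from about 400 to 875 mm from the base axis. Payload 4.4 kg.
Tool frame: the origin (TCP) lies midway between the tips of the shut fingers; the grasp point (between the pads) lies 19 mm behind it; z points along the fingers, y is the line along which they close (so a half turn about z gives the same grasp; the last joint's range is limited). The gripper opens to 85 mm and grips with 20 to 120 N. Pads are 22 mm wide; open, the fingers measure 114 mm over their backs; the gripper's body (76 mm by 85 mm) begins 54 mm behind the grasp point. The pads swing forward as they close: fully open they stand 13 mm farther back than shut.
Start: joints at [1.154, 0.628, 0.038, 1.517, -0.027, 0.996, -0.02], TCP at [223.4, -610.418, 231.313] pointing down, gripper open.
Joint ranges: [-3.06, 3.06], [-0.37, 2.12], [-1.25, 1.32], [0.18, 2.47], [-1.1, 4.24], [0.23, 1.98], [-2.94, 2.94]. Speed limits (rad/s): [2.57, 2.57, 3.14, 3.14, 3.14, 3.14, 3.14].

INTERFACE

Orientations are given as [roll, pitch, yaw] about the fixed x, y, z axes, in that order (R = Rz(yaw) Ry(pitch) Rx(roll)).
In Python, from cell import read_state, get_image, finish_job gives the robot as it stands.
- The arm moves only by the tool send_rows, never from a script. Its argument "series" is a list of rows, each an object of numbers: "ax", "ay", "az": the turn, a rotation vector about the tool's x, y, z in rad; "dx", "dy", "dz": the shift along the tool's x, y, z in cm; "hand": the closure, from 0 (fully open) to 1 (shut). In form: [{"ax": .., "ay": .., "az": .., "dx": .., "dy": .., "dz": .., "hand": ..}, ...]. A call has 1 to 10 rows; each row is the pose to reach, as a shift and turn from the pose commanded when the call began, along the tool's axes at that moment; what a row does not reach only later rows make up. A row lasts 1/10 s, in which the tool goes at most 50 mm and 8.59 degrees, less where a joint would pass 70% of its speed; a pose out of reach is approached as far as the arm can. A call with a gripper value outside its range is refused whole. The fingers move at their own pace and stop on an object; the grip force is fixed at half the most. Time passes only in rows, so rows that repeat a pose let the fingers close. It gives the time, the measured TCP pose, the force, the opening and the grip force at its end, in the units of the state.
- read_state(): the state, without advancing time (a new reading comes with each control period).
- get_image(name): name is "side" or "top"; returns a dict with "pixels" (420x560x3 uint8, red, green, blue), "mtx" (3x3 intrinsics, pixels), "k1" (the pictures are not rectified: a ray, as slopes to the right and down, at radius r is drawn at 1 + k1 r^2 times it, then the intrinsics apply), "R" (3x3) and "t" (3): a world point X has camera coordinates R X + t. Camera axes: x right, y down, z forward; pixel columns grow to the right and rows downward; lengths in mm; the calibration is good to about 2 mm. A picture is of the moment at which its call begins. There is no depth.
- finish_job(): hands the job in; it is judged then, once.
The state is a dict: "clock": time; "qpos": joint angles; "qd": joint speeds; "tau": joint torques, N m; "eef_pos": TCP position; "tool_rot": TCP orientation; "force": force on the tool from outside, world axes, zero at the start; "torque": the same for the moment, N m; "width": finger opening in mm; "gripper_force": force on a finger pad.
Only numpy, scipy, OpenCV 4.12 (cv2) and the standard library are available. Lean on these libraries where they do the work, as an engineer would, in place of code of your own. Each camera call takes 0.05 s, during which the arm holds its last target. There are 200 camera calls.

TASK

Tighten the screw that holds the battery cover of the classroom timer: take the orange flat-blade screwdriver from its wooden stand, set the blade on the brass screw and turn it with light pressure (never pushing the sprung screw head right down) until it drops into the slot, then turn the screw clockwise until it stops. Put the screwdriver back upright, fully down in its stand, and leave the stapler, eraser and glue stick where they are.

Things in the scene. Friction and masses are not known exactly. Their poses are not given: they have to be found in the camera images.
- timer: Classroom timer lying on its face, fixed: white rounded case 100 x 160 x 30 mm (x, y, z) with a blue band, a grey battery cover on its back (to 36 mm high) and at its +y end a blue round boss (36 mm across, top 48 mm above the table, bore 25 to 26 mm) that holds the brass screw. Origin at the centre of its underside, z up.
- screw_seat (a point): On the screw's axis, 46 mm above the table: centre of the top of the brass screw head (23.6 mm across) at rest, 2 mm below the boss's rim; axes as the timer's, 45 mm to its +y. A slot 5.5 mm wide, 5 mm deep runs right across the head; it turns with the head, not with this point. At the start it lies within 0.62 rad of the timer's x axis and must be seen or felt.
- screw_press (a joint): How far the screw head is pressed into its boss: 0 at rest, 0.008 m fully down (never press it that far). A spring pushes up: about 2 N at rest, 5 N half-way, 7.7 N fully down. A blade beside the slot pushes the head down with it; when the blade finds the slot the head springs up round it, by up to 5 mm.
- screw_turn (a joint): How far the screw has been turned clockwise seen from above, rad: 0 to 0.2 at the start (loose), hard stop at 1.1; 1.02 or more is tight. Does not tell the slot's direction by itself. Turns with a steady friction of 0.09 N m and stays where left; a blade sliding over the head does not turn it.
- driver_grip (a point): Centre of the screwdriver's handle, on its axis, 98 mm above the blade's end; z up along the tool. Handle: orange block with black bands, 30 mm along x, 20 mm along y (grip these sides), 62 mm high (32 mm below to 30 mm above here); below it a black disc 36 mm across, 6 mm thick, and a steel shaft 8 mm across. A white line on top shows the blade's direction, x. About 90 g.
- driver_tip (a point): Middle of the end of the screwdriver's flat blade, 98 mm below driver_grip on the tool's axis. The blade is 16 mm wide along x, 3 mm thick along y and 16 mm long; axes as driver_grip's.
- driver: The screwdriver as a body; origin at the end of its blade (as driver_tip), z up along the tool.
- stand: Wooden tool stand, fixed: block 60 x 60 mm on a foot 78 x 78 x 5 mm, top 68 mm above the table, with a round upright hole 25 mm across in the middle. Origin at the centre of its underside. The screwdriver hangs in the hole on its black disc, the blade's end 8 mm above the table; any turn about its axis will do.
- stapler: Bystander: green and black stapler 34 x 140 x 43 mm lying on the table; origin at the centre of its underside.
- eraser: Bystander: blue and white eraser 22 x 45 x 13 mm; origin at the centre of its underside.
- glue_stick: Bystander: white and green glue stick with a black foot, 31 mm across, 106 mm high, standing; origin at the centre of its underside.

How it is judged:
By the outcome, as a careful person would: the job done as asked, in the order asked, and still so for the second after the job is handed in, with the robot touching nothing.
It also fails if it takes over 56 s, if anything falls off the work surface, if the arm or the gripper's body presses on something with over 40 N, if the wrist force passes 120 N, or if a joint passes its speed limit or range.

## Working session

There is one attempt and no reset: what is moved stays moved. The work goes in short steps, Python scripts to look and compute and a tool call to move; the robot and the scene stay as the last step left them, time stands still between calls to the robot, and variables do not carry over. Pictures are saved under pics/ and viewed, at most 10 in all, crops included, and the job is handed in when it is done.

Besides the shell and the picture viewer there is one more tool, called after "Request:" as name(argument=value, ...) on one line, values as JSON. send_rows: Moves the arm, as the interface text tells. Its arguments: {"type":"object","properties":{"series":{"type":"array","items":{"type":"object","properties":{"ax":{"type":"number"},"ay":{"type":"number"},"az":{"type":"number"},"dx":{"type":"number"},"dy":{"type":"number"},"dz":{"type":"number"},"hand":{"type":"number"}}}}},"required":["series"]}

```bash
mkdir -p pics
cat > h.py <<'E'
import numpy as np, cv2
from cell import read_state, get_image, finish_job
def grab(n,f=None):
    d=get_image(n); 
    if f: cv2.imwrite('pics/'+f,cv2.cvtColor(d['pixels'],cv2.COLOR_RGB2BGR))
    return d
def ray(d,u,v):
    K=np.array(d['mtx'],float)
    p=cv2.undistortPoints(np.array([[[u,v]]],float),K,np.array([d['k1'],0,0,0,0.]))[0,0]
    R=np.array(d['R']);t=np.array(d['t'])
    return -R.T@t, R.T@np.array([p[0],p[1],1])
def onz(d,u,v,z):
    c,r=ray(d,u,v); return c+r*(z-c[2])/r[2]
def proj(d,X):
    X=np.array(d['R'])@np.array(X,float)+np.array(d['t']);a=X[:2]/X[2];a=a*(1+d['k1']*(a@a))
    K=np.array(d['mtx']);return np.array([K[0,0]*a[0]+K[0,2],K[1,1]*a[1]+K[1,2]])
def tri(d1,p1,d2,p2):
    c1,r1=ray(d1,*p1);c2,r2=ray(d2,*p2)
    s=np.linalg.lstsq(np.c_[r1,-r2],c2-c1,rcond=None)[0]
    a,b=c1+s[0]*r1,c2+s[1]*r2
    return (a+b)/2,np.linalg.norm(a-b)
E
python3 - <<'E'
from h import *
for n in('top','side'):
    d=grab(n,n+'0.png');c=-np.array(d['R']).T@np.array(d['t']);print(n,c,d['k1'],d['mtx'][0][0], np.array(d['R'])[2])
s=read_state();print({k:np.round(v,3) for k,v in s.items()})
E
```

```text
top [ 501.06668736 -102.52785857 1108.4754629 ] -0.027255158165235695 517.5889562208943 [ 0.06922583 -0.02100016 -0.99737996]
side [110.45344551 760.50286353 669.16241301] -0.07771298279148578 485.68591828541446 [ 0.3960806  -0.76260104 -0.51142919]
{'clock': np.float64(0.1), 'qpos': array([ 1.154,  0.629,  0.038,  1.518, -0.027,  0.996, -0.02 ]), 'qd': array([-0.   , -0.002, -0.   , -0.004,  0.001,  0.   , -0.001]), 'tau': array([ 2.0000e-03, -5.6454e+01,  1.2300e+00, -1.9397e+01,  1.1000e-02,
        5.0000e-03,  0.0000e+00]), 'eef_pos': array([ 223.216, -609.875,  230.476]), 'tool_rot': array([-3.14 ,  0.   ,  0.351]), 'force': array([-0.494, -0.303, -0.45 ]), 'torque': array([ 0.032, -0.062,  0.047]), 'gripper_force': np.float64(0.0), 'width': np.float64(85.225)}
```

View pics/top0.png

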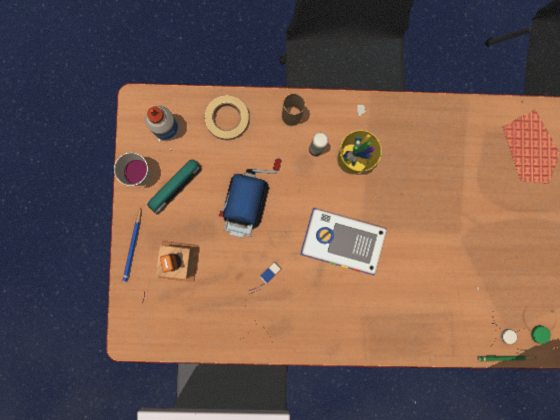

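View pics/side0.png

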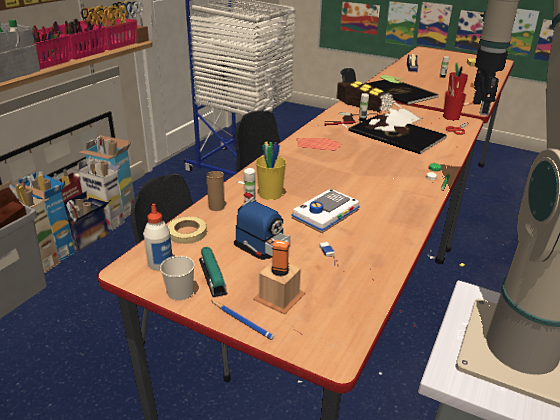

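The top view shows the stand and orange driver at about (172,262), and the timer with its blue boss and brass screw at (325,236). The blue sharpener at (245,200) is on the path, so I'll fly high. Next I'll measure with masks and zoomed crops.

Run:
```python
from h import *
t=grab('top');s=grab('side')
def blob(d,lo,hi,box):
    x0,y0,x1,y1=box;h=cv2.cvtColor(d['pixels'],cv2.COLOR_RGB2HSV)[y0:y1,x0:x1]
    m=cv2.inRange(h,np.array(lo),np.array(hi));n,l,st,c=cv2.connectedComponentsWithStats(m)
    i=1+st[1:,4].argmax();cn=cv2.findContours((l==i).astype(np.uint8),0,2)[0][0]+[x0,y0]
    return c[i]+[x0,y0],st[i,4],cn
c,a,cn=blob(t,(4,170,150),(16,255,255),(150,240,200,285));print('orange top',c,a,cv2.minAreaRect(cn))
c,a,cn=blob(s,(4,170,120),(16,255,255),(260,225,300,285));print('orange side',c,a,cv2.boundingRect(cn))
c,a,cn=blob(t,(95,120,60),(125,255,255),(310,222,342,250));print('boss top',c,a,cv2.minAreaRect(cn),onz(t,*c,48))
c,a,cn=blob(t,(15,90,90),(35,255,255),(310,222,342,250));print('brass top',c,a,cv2.minAreaRect(cn),onz(t,*c,46))
c,a,cn=blob(s,(95,120,60),(125,255,255),(300,195,335,222));print('boss side',c,a,cv2.boundingRect(cn))
for p in [(178,259)]:print(onz(t,*p,68))
def crop(d,b,k):
    x0,y0,x1,y1=b;return cv2.resize(cv2.cvtColor(d['pixels'],cv2.COLOR_RGB2BGR)[y0:y1,x0:x1],(400,300),interpolation=cv2.INTER_CUBIC)
cv2.imwrite('pics/crops.png',np.vstack([np.hstack([crop(t,(150,238,206,280),0),crop(t,(305,220,345,250),0)]),np.hstack([crop(s,(240,225,320,315),0) if 0 else crop(s,(228,228,332,306),0),crop(s,(285,180,365,240),0)])]))
```

```text
orange top [166.21568627 263.08823529] 102 ((166.0, 263.0), (15.037208557128906, 9.701424598693848), 75.96376037597656)
orange side [279.54545455 258.78099174] 242 (272, 250, 16, 19)
boss top [324.30882353 235.05882353] 68 ((324.5, 235.0), (14.0, 15.0), 90.0) [ 525.90524979 -220.63970904   48.        ]
brass top [322.58536585 232.80487805] 41 ((322.5000305175781, 232.50003051757812), (4.242640495300293, 9.899495124816895), 45.0) [ 530.49875565 -217.22851443   46.        ]
boss side [315.76767677 207.55555556] 99 (310, 201, 13, 12)
[470.65215011  73.32806534  68.        ]
```

View pics/crops.png

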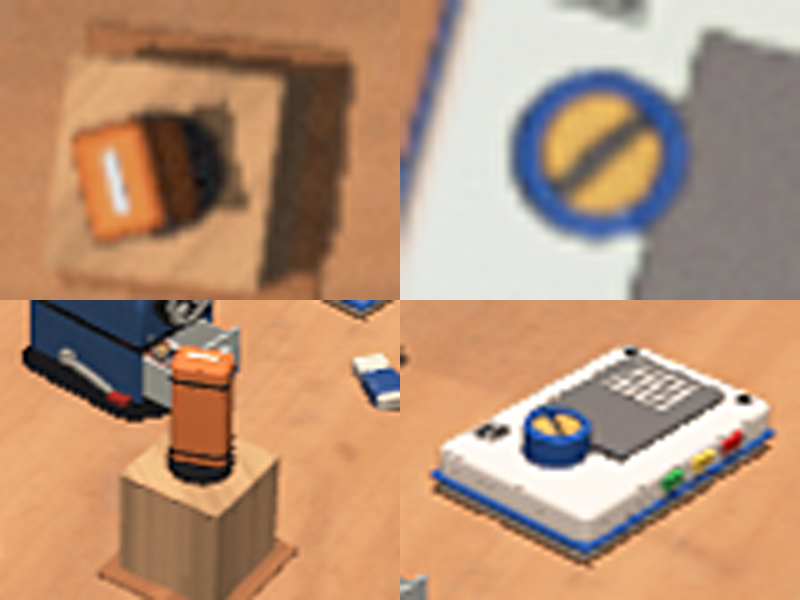

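Top-view crops: driver's white line centre is about (166.4,263.5) and the screw centre (324.7,235.1). The slot runs from upper right to lower left in the image. Both are clear in the side view too, so I can triangulate and check heights.

```bash
cat >> h.py <<'E'
def deg(a): return np.degrees(a)
E
python3 - <<'E'
from h import *
t=grab('top');s=grab('side')
L=lambda x,y:(150+(x+.5)*.14-.5,238+(y+.5)*.14-.5)
S=lambda x,y:(305+(x-400+.5)*.1-.5,220+(y+.5)*.1-.5)
print('tri driver top',tri(t,L(117,183),s,(280.8,241.5)),'exp z136')
print('tri screw',tri(t,S(601,154),s,(315.9,203.7)),'exp z46')
print('driver plane',onz(t,*L(117,183),136))
a,b=onz(t,*L(109,150),136),onz(t,*L(125,215),136);d=b-a;print('line dir',np.arctan2(d[1],d[0]),np.linalg.norm(d))
for p,q in [((100,240),(75,135)),((145,232),(137,122))]:
  a,b=onz(t,*L(*q),136),onz(t,*L(*p),136);d=b-a;print('edge',np.arctan2(d[1],d[0]),np.linalg.norm(d))
for q in [(75,60),(288,75),(265,292),(50,275)]:print('stand corner',onz(t,*L(*q),68))
print('screw plane',onz(t,*S(601,154),46))
a,b=onz(t,*S(562,190),46),onz(t,*S(645,117),46);d=b-a;print('slot dir',np.arctan2(d[1],d[0]),np.linalg.norm(d))
# case long edge
a,b=onz(t,315,208,30),onz(t,387,223,30);d=a-b;print('timer +y dir',np.arctan2(d[1],d[0]),np.linalg.norm(d))
E
```

```text
tri driver top (array([464.65715862,  83.60777895, 138.51651287]), np.float64(0.529127722248073)) exp z136
tri screw (array([ 526.35475246, -220.99925714,   50.00308611]), np.float64(0.5624014476041636)) exp z46
driver plane [464.32443985  83.97336474 136.        ]
line dir -2.8634991311884836 17.458199532986814
edge -2.8706013902108913 28.14347132496676
edge -3.032257128151636 28.707193255682757
stand corner [495.72897695 110.01711523  68.        ]
stand corner [492.97926293  50.39156118  68.        ]
stand corner [432.47457234  54.72883977  68.        ]
stand corner [435.77879085 114.70807575  68.        ]
screw plane [ 526.19228174 -221.56175379   46.        ]
slot dir -0.8301907718488546 22.825675708263738
timer +y dir 1.3901991873244053 154.48323149831828
```

Stand and driver agree at about (464,83), driver yaw ≈0.27 (mod π). The screw is at (526,-221) and the slot yaw ≈-0.8. I'll grip with the half-turned yaw (~3.4) so the last joint stays in range while tightening.

```bash
cat >> h.py <<'E'
from scipy.spatial.transform import Rotation as Ro
def plan(x,y,z,yaw):
    s=read_state();R0=Ro.from_euler('xyz',s['tool_rot']);T=Ro.from_euler('xyz',[np.pi,0,yaw])
    d=R0.inv().apply(np.array([x,y,z])-s['eef_pos'])/10;a=(R0.inv()*T).as_rotvec()
    print('clk',np.round(s['clock'],2),'pos',np.round(s['eef_pos'],1),'rot',np.round(s['tool_rot'],3),'q7',np.round(s['qpos'][6],2),'F',np.round(s['force'],1),'w',np.round(s['width'],1),'gf',np.round(s['gripper_force'],1))
    print('d cm',np.round(d,2),'a',np.round(a,3))
E
python3 -c "
from h import *
plan(500,-200,240,1.75)"
```

```text
clk 0.3 pos [ 223.3 -610.2  231. ] rot [-3.141 -0.     0.351] q7 -0.02 F [ 0.3 -0.5 -0.1] w 85.6 gf 0.0
d cm [ 40.08 -29.02  -0.88] a [-0.    -0.    -1.399]
```

Request:
send_rows(series=[{"dx": 40.1, "dy": -29.0, "dz": -0.9, "az": -1.4, "hand": 0}, {"dx": 40.1, "dy": -29.0, "dz": -0.9, "az": -1.4, "hand": 0}, {"dx": 40.1, "dy": -29.0, "dz": -0.9, "az": -1.4, "hand": 0}, {"dx": 40.1, "dy": -29.0, "dz": -0.9, "az": -1.4, "hand": 0}, {"dx": 40.1, "dy": -29.0, "dz": -0.9, "az": -1.4, "hand": 0}, {"dx": 40.1, "dy": -29.0, "dz": -0.9, "az": -1.4, "hand": 0}, {"dx": 40.1, "dy": -29.0, "dz": -0.9, "az": -1.4, "hand": 0}, {"dx": 40.1, "dy": -29.0, "dz": -0.9, "az": -1.4, "hand": 0}, {"dx": 40.1, "dy": -29.0, "dz": -0.9, "az": -1.4, "hand": 0}, {"dx": 40.1, "dy": -29.0, "dz": -0.9, "az": -1.4, "hand": 0}])

```text
invalid input at $.series[0]: expected keys ax, ay, az, dx, dy, dz, hand
```

```bash
python3 -c "
from h import *
plan(464,83.5,200,3.0)"
```

```text
clk 0.3 pos [ 223.3 -610.2  231. ] rot [-3.141 -0.     0.351] q7 -0.02 F [ 0.3 -0.5 -0.1] w 85.6 gf 0.0
d cm [ 46.44 -56.88   3.13] a [-0.000e+00 -1.000e-03 -2.649e+00]
```

Request:
send_rows(series=[{"ax": 0, "ay": 0, "dx": 40.1, "dy": -29.0, "dz": -0.9, "az": -1.4, "hand": 0}, {"ax": 0, "ay": 0, "dx": 40.1, "dy": -29.0, "dz": -0.9, "az": -1.4, "hand": 0}, {"ax": 0, "ay": 0, "dx": 40.1, "dy": -29.0, "dz": -0.9, "az": -1.4, "hand": 0}, {"ax": 0, "ay": 0, "dx": 40.1, "dy": -29.0, "dz": -0.9, "az": -1.4, "hand": 0}, {"ax": 0, "ay": 0, "dx": 40.1, "dy": -29.0, "dz": -0.9, "az": -1.4, "hand": 0}, {"ax": 0, "ay": 0, "dx": 40.1, "dy": -29.0, "dz": -0.9, "az": -1.4, "hand": 0}, {"ax": 0, "ay": 0, "dx": 40.1, "dy": -29.0, "dz": -0.9, "az": -1.4, "hand": 0}, {"ax": 0, "ay": 0, "dx": 40.1, "dy": -29.0, "dz": -0.9, "az": -1.4, "hand": 0}, {"ax": 0, "ay": 0, "dx": 40.1, "dy": -29.0, "dz": -0.9, "az": -1.4, "hand": 0}, {"ax": 0, "ay": 0, "dx": 40.1, "dy": -29.0, "dz": -0.9, "az": -1.4, "hand": 0}])

```text
clock: 1.3
eef_pos: [501.5, -198.1, 240.7]
tool_rot: [3.141, -0.0, 1.756]
force: [0.8, -0.0, -0.1]
width: 85.5
gripper_force: 0.0
```

```bash
python3 -c "
from h import *
plan(464,83.5,200,3.15)"
```

```text
clk 1.3 pos [ 501.5 -198.1  240.7] rot [ 3.141 -0.     1.756] q7 0.29 F [ 0.8 -0.  -0.1] w 85.5 gf 0.0
d cm [28.37  1.48  4.07] a [ 1.000e-03  1.000e-03 -1.394e+00]
```

Request:
send_rows(series=[{"ax": 0, "ay": 0, "dx": 28.4, "dy": 1.5, "dz": 3.0, "az": -1.4, "hand": 0}, {"ax": 0, "ay": 0, "dx": 28.4, "dy": 1.5, "dz": 3.0, "az": -1.4, "hand": 0}, {"ax": 0, "ay": 0, "dx": 28.4, "dy": 1.5, "dz": 3.0, "az": -1.4, "hand": 0}, {"ax": 0, "ay": 0, "dx": 28.4, "dy": 1.5, "dz": 3.0, "az": -1.4, "hand": 0}, {"ax": 0, "ay": 0, "dx": 28.4, "dy": 1.5, "dz": 3.0, "az": -1.4, "hand": 0}, {"ax": 0, "ay": 0, "dx": 28.4, "dy": 1.5, "dz": 3.0, "az": -1.4, "hand": 0}, {"ax": 0, "ay": 0, "dx": 28.4, "dy": 1.5, "dz": 3.0, "az": -1.4, "hand": 0}, {"ax": 0, "ay": 0, "dx": 28.4, "dy": 1.5, "dz": 3.0, "az": -1.4, "hand": 0}, {"ax": 0, "ay": 0, "dx": 28.4, "dy": 1.5, "dz": 3.0, "az": -1.4, "hand": 0}, {"ax": 0, "ay": 0, "dx": 28.4, "dy": 1.5, "dz": 3.0, "az": -1.4, "hand": 0}])

```text
clock: 2.3
eef_pos: [464.3, 81.8, 210.3]
tool_rot: [3.142, 0.0, -3.128]
force: [-0.1, -0.1, 0.6]
width: 85.3
gripper_force: 0.0
```

```bash
python3 -c "
from h import *
plan(464.3,83.3,87,3.40)"
```

```text
clk 2.3 pos [464.3  81.8 210.3] rot [ 3.142  0.    -3.128] q7 0.84 F [-0.1 -0.1  0.6] w 85.3 gf 0.0
d cm [-0.    0.15 12.33] a [ 0.     0.    -0.245]
```

Request:
send_rows(series=[{"ax": 0, "ay": 0, "dx": 0, "dy": 0.15, "dz": 0, "az": -0.12, "hand": 0}, {"ax": 0, "ay": 0, "dx": 0, "dy": 0.15, "dz": 2, "az": -0.245, "hand": 0}, {"ax": 0, "ay": 0, "dx": 0, "dy": 0.15, "dz": 5, "az": -0.245, "hand": 0}, {"ax": 0, "ay": 0, "dx": 0, "dy": 0.15, "dz": 8, "az": -0.245, "hand": 0}, {"ax": 0, "ay": 0, "dx": 0, "dy": 0.15, "dz": 10.5, "az": -0.245, "hand": 0}, {"ax": 0, "ay": 0, "dx": 0, "dy": 0.15, "dz": 12.3, "az": -0.245, "hand": 0}, {"ax": 0, "ay": 0, "dx": 0, "dy": 0.15, "dz": 12.3, "az": -0.245, "hand": 0}, {"ax": 0, "ay": 0, "dx": 0, "dy": 0.15, "dz": 12.3, "az": -0.245, "hand": 0.3}, {"ax": 0, "ay": 0, "dx": 0, "dy": 0.15, "dz": 12.3, "az": -0.245, "hand": 0.5}, {"ax": 0, "ay": 0, "dx": 0, "dy": 0.15, "dz": 12.3, "az": -0.245, "hand": 0.6}])

```text
clock: 3.3
eef_pos: [465.0, 83.4, 88.3]
tool_rot: [-3.141, 0.002, -2.888]
force: [-0.0, 0.2, -0.1]
width: 44.1
gripper_force: 0.0
```

Request:
send_rows(series=[{"ax": 0, "ay": 0, "dx": 0, "dy": 0, "dz": 0, "az": 0, "hand": 0.7}, {"ax": 0, "ay": 0, "dx": 0, "dy": 0, "dz": 0, "az": 0, "hand": 0.8}, {"ax": 0, "ay": 0, "dx": 0, "dy": 0, "dz": 0, "az": 0, "hand": 0.9}, {"ax": 0, "ay": 0, "dx": 0, "dy": 0, "dz": 0, "az": 0, "hand": 1}, {"ax": 0, "ay": 0, "dx": 0, "dy": 0, "dz": 0, "az": 0, "hand": 1}, {"ax": 0, "ay": 0, "dx": 0, "dy": 0, "dz": 0, "az": 0, "hand": 1}])

```text
clock: 3.9
eef_pos: [464.7, 83.3, 88.0]
tool_rot: [-3.141, 0.001, -2.887]
force: [-0.6, -0.9, 6.4]
width: 19.1
gripper_force: 58.5
```

```bash
python3 -c "
from h import *
plan(464.3,83.3,87,3.40)"
```

```text
clk 3.9 pos [464.7  83.3  88. ] rot [-3.141e+00  1.000e-03 -2.887e+00] q7 0.81 F [-0.6 -0.9  6.4] w 19.1 gf 58.5
d cm [0.04 0.01 0.1 ] a [-0.001  0.001 -0.004]
```

Request:
send_rows(series=[{"ax": 0, "ay": 0, "dx": 0, "dy": 0, "dz": -1, "az": 0, "hand": 1}, {"ax": 0, "ay": 0, "dx": 0, "dy": 0, "dz": -3, "az": 0, "hand": 1}, {"ax": 0, "ay": 0, "dx": 0, "dy": 0, "dz": -6, "az": 0, "hand": 1}, {"ax": 0, "ay": 0, "dx": 0, "dy": 0, "dz": -9, "az": 0, "hand": 1}, {"ax": 0, "ay": 0, "dx": 0, "dy": 0, "dz": -12, "az": 0, "hand": 1}, {"ax": 0, "ay": 0, "dx": 0, "dy": 0, "dz": -13, "az": 0, "hand": 1}, {"ax": 0, "ay": 0, "dx": 0, "dy": 0, "dz": -13, "az": 0, "hand": 1}])

```text
clock: 4.6
eef_pos: [464.9, 83.3, 218.6]
tool_rot: [-3.141, 0.003, -2.888]
force: [0.0, 0.2, -1.1]
width: 19.6
gripper_force: 58.6
```

```bash
python3 -c "
from h import *
plan(524,-219,195,2.50)"
```

```text
clk 4.6 pos [464.9  83.3 218.6] rot [-3.141e+00  3.000e-03 -2.888e+00] q7 1.04 F [ 0.   0.2 -1.1] w 19.6 gf 58.6
d cm [  1.87 -30.75   2.37] a [0.001 0.003 0.895]
```

Request:
send_rows(series=[{"ax": 0, "ay": 0, "dx": 0.1, "dy": -2, "dz": 0, "az": 0.07, "hand": 1}, {"ax": 0, "ay": 0, "dx": 0.5, "dy": -5.5, "dz": 0, "az": 0.2, "hand": 1}, {"ax": 0, "ay": 0, "dx": 0.8, "dy": -9.5, "dz": 0, "az": 0.33, "hand": 1}, {"ax": 0, "ay": 0, "dx": 1.1, "dy": -14, "dz": 0, "az": 0.46, "hand": 1}, {"ax": 0, "ay": 0, "dx": 1.4, "dy": -18.5, "dz": 0, "az": 0.58, "hand": 1}, {"ax": 0, "ay": 0, "dx": 1.6, "dy": -23, "dz": 0.4, "az": 0.7, "hand": 1}, {"ax": 0, "ay": 0, "dx": 1.8, "dy": -27, "dz": 1, "az": 0.8, "hand": 1}, {"ax": 0, "ay": 0, "dx": 1.9, "dy": -29.5, "dz": 1.7, "az": 0.87, "hand": 1}, {"ax": 0, "ay": 0, "dx": 1.9, "dy": -30.7, "dz": 2.2, "az": 0.895, "hand": 1}, {"ax": 0, "ay": 0, "dx": 1.9, "dy": -30.7, "dz": 2.4, "az": 0.895, "hand": 1}])

```text
clock: 5.6
eef_pos: [522.5, -218.7, 191.7]
tool_rot: [-3.141, -0.002, 2.5]
force: [-0.4, 0.1, -0.8]
width: 19.3
gripper_force: 58.7
```

Run:
```python
from h import *
plan(525,-220.5,150,2.50)
t=grab('top');s=grab('side')
def crop(d,b): x0,y0,x1,y1=b;return cv2.resize(cv2.cvtColor(d['pixels'],cv2.COLOR_RGB2BGR)[y0:y1,x0:x1],(400,600),interpolation=cv2.INTER_CUBIC)
cv2.imwrite('pics/c2.png',np.hstack([crop(t,(300,200,340,260)),crop(s,(286,135,346,225))]))
```

```text
clk 5.6 pos [ 522.5 -218.7  191.7] rot [-3.141e+00 -2.000e-03  2.500e+00] q7 0.88 F [-0.4  0.1 -0.8] w 19.3 gf 58.7
d cm [-0.32  0.01  4.17] a [-0.    -0.002  0.   ]
```

View pics/c2.png

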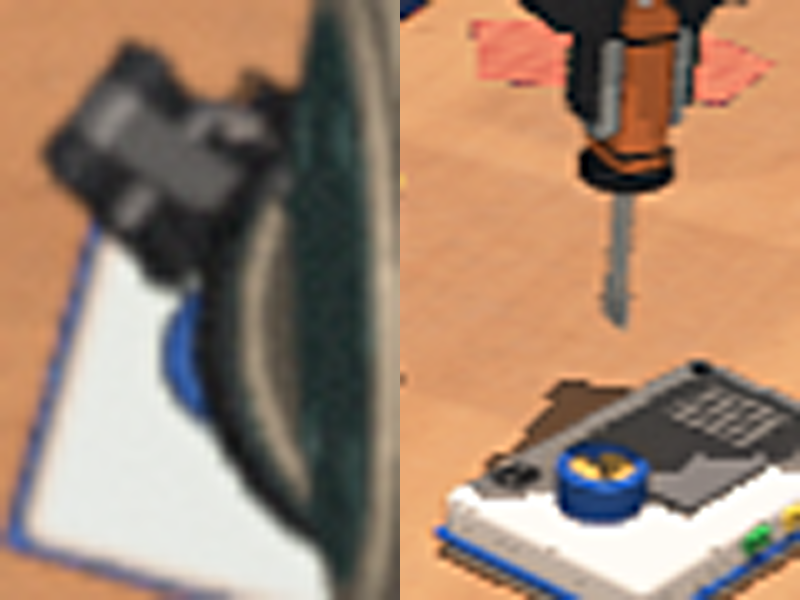

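The side crop shows the blade end at crop (615,325) and the screw at about (603,465). The arm hides the screw from the top camera. I'll check tool tilt and the offset to the screw in the side view.

Run:
```python
from h import *
s=grab('side')
C=lambda x,y:np.array([286+(x-400+.5)/6.6667-.5,135+(y+.5)/6.6667-.5])
X=np.array([522.5,-218.7,0])
for n,z,p in [('tip',111.7,(616,325)),('shaft',165,(624,200)),('disc',174,(627,172))]:print(n,'seen-pred',C(*p)-proj(s,X+[0,0,z]))
p0=proj(s,[526.2,-221.5,46]);print('screw seen-pred',C(602,465)-p0, np.array([315.9,203.7])-p0)
for d in np.eye(3)*5:print('5mm ->',proj(s,np.array([526.2,-221.5,46])+d)-p0)
```

```text
tip seen-pred [-0.47005156  0.43764922]
shaft seen-pred [-0.55855469  1.2703464 ]
disc seen-pred [-0.33100172  0.46444562]
screw seen-pred [-0.18569821 -0.67000656] [-0.16054633 -1.29465744]
5mm -> [-1.78510585 -0.50367775]
5mm -> [-0.82995831  0.86621066]
5mm -> [ 0.11119276 -1.70083402]
```

```bash
python3 -c "
from h import *
plan(526,-221.2,134,2.50)"
```

```text
clk 5.75 pos [ 523.  -215.7  193.2] rot [ 3.140e+00 -2.000e-03  2.505e+00] q7 0.88 F [-0.5  0.9 -0.8] w 19.2 gf 58.7
d cm [-0.57 -0.27  5.92] a [ 0.001 -0.002  0.005]
```

Request:
send_rows(series=[{"ax": 0, "ay": 0, "dx": 0, "dy": 0, "dz": 0, "az": 0, "hand": 1}, {"ax": 0, "ay": 0, "dx": 0, "dy": 0, "dz": 0, "az": 0, "hand": 1}, {"ax": 0, "ay": 0, "dx": 0, "dy": 0, "dz": 0, "az": 0, "hand": 1}])

```text
clock: 6.05
eef_pos: [523.2, -217.9, 193.7]
tool_rot: [3.141, 0.001, 2.502]
force: [-0.4, -0.5, -1.5]
width: 19.5
gripper_force: 58.7
```

```bash
python3 -c "
from h import *
plan(526,-221.2,134,2.50)
grab('side');plan(526,-221.2,134,2.50)"
```

```text
clk 6.05 pos [ 523.2 -217.9  193.7] rot [3.141e+00 1.000e-03 2.502e+00] q7 0.88 F [-0.4 -0.5 -1.5] w 19.5 gf 58.7
d cm [-0.42 -0.1   5.97] a [0.    0.001 0.002]
clk 6.1 pos [ 523.2 -218.2  193.6] rot [3.141 0.    2.502] q7 0.88 F [ 0.7 -0.8 -0.6] w 19.0 gf 58.7
d cm [-0.41 -0.08  5.96] a [0.    0.    0.002]
```

Request:
send_rows(series=[{"ax": 0, "ay": 0, "dx": -0.1, "dy": 0, "dz": 1, "az": 0, "hand": 1}, {"ax": 0, "ay": 0, "dx": -0.2, "dy": -0.05, "dz": 2.5, "az": 0, "hand": 1}, {"ax": 0, "ay": 0, "dx": -0.3, "dy": -0.08, "dz": 4, "az": 0, "hand": 1}, {"ax": 0, "ay": 0, "dx": -0.4, "dy": -0.08, "dz": 5, "az": 0, "hand": 1}, {"ax": 0, "ay": 0, "dx": -0.41, "dy": -0.08, "dz": 5.7, "az": 0, "hand": 1}, {"ax": 0, "ay": 0, "dx": -0.41, "dy": -0.08, "dz": 5.9, "az": 0, "hand": 1}, {"ax": 0, "ay": 0, "dx": -0.41, "dy": -0.08, "dz": 5.9, "az": 0, "hand": 1}, {"ax": 0, "ay": 0, "dx": -0.41, "dy": -0.08, "dz": 5.9, "az": 0, "hand": 1}, {"ax": 0, "ay": 0, "dx": -0.41, "dy": -0.08, "dz": 5.9, "az": 0, "hand": 1}])

```text
clock: 7.0
eef_pos: [526.3, -221.8, 134.9]
tool_rot: [3.141, 0.001, 2.501]
force: [0.5, -0.4, -1.0]
width: 19.2
gripper_force: 58.7
```

Run:
```python
from h import *
plan(526,-221.2,126,2.50)
t=grab('top');s=grab('side')
def crop(d,b): x0,y0,x1,y1=b;return cv2.resize(cv2.cvtColor(d['pixels'],cv2.COLOR_RGB2BGR)[y0:y1,x0:x1],(400,400),interpolation=cv2.INTER_CUBIC)
cv2.imwrite('pics/c3.png',np.hstack([crop(t,(300,210,340,250)),crop(s,(297,184,337,224))]))
e=read_state()['eef_pos'];print('tip pred',proj(s,e-[0,0,80]))
```

```text
clk 7.0 pos [ 526.3 -221.8  134.9] rot [3.141e+00 1.000e-03 2.501e+00] q7 0.83 F [ 0.5 -0.4 -1. ] w 19.2 gf 58.7
d cm [0.06 0.03 0.89] a [0.    0.001 0.001]
tip pred [316.33128755 201.95887553]
```

View pics/c3.png

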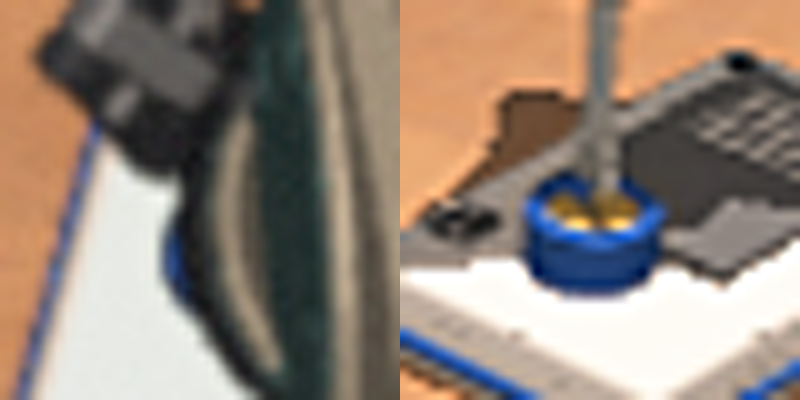

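The side crop shows the blade just above the boss: ring centre about crop (595,207), blade end about (605,195), maybe 1 px to the right. I'll check with pixel profiles.

Run:
```python
from h import *
s=grab('side');e=read_state()['eef_pos'];print(e)
I=s['pixels'].astype(int)
for v in (186,189,192,195,198,200,202,203,204,205,206,208):print(v,[' %d,%d,%d'%tuple(I[v,u]) for u in range(308,326)])
for z in (95,80,70,60,55):print(z,proj(s,e*[1,1,0]+[0,0,z]))
```

```text
[ 526.06073638 -221.82278045  134.73861996]
186 [' 220,154,107', ' 219,153,107', ' 218,153,105', ' 221,155,106', ' 220,154,106', ' 222,156,109', ' 230,163,113', ' 190,139,102', ' 119,109,100', ' 120,118,112', ' 146,124,107', ' 208,148,105', ' 231,163,110', ' 223,158,109', ' 221,155,109', ' 222,156,109', ' 222,158,111', ' 221,159,114']
189 [' 223,159,111', ' 223,160,112', ' 223,159,112', ' 222,158,110', ' 220,154,107', ' 223,157,108', ' 231,163,111', ' 193,140,104', ' 120,112,102', ' 115,114,109', ' 163,129,105', ' 219,154,107', ' 227,162,113', ' 224,159,112', ' 223,159,110', ' 223,160,111', ' 224,159,110', ' 226,158,108']
192 [' 231,160,114', ' 235,160,113', ' 235,164,115', ' 235,165,117', ' 232,162,115', ' 234,165,118', ' 238,166,115', ' 185,137,105', ' 113,113,107', ' 116,115,109', ' 156,123,100', ' 218,153,106', ' 234,167,118', ' 233,164,115', ' 201,145,106', ' 142,123,111', ' 142,138,131', ' 153,144,135']
195 [' 106,75,51', ' 108,77,55', ' 108,78,55', ' 106,75,52', ' 105,74,51', ' 104,72,50', ' 100,74,55', ' 107,98,88', ' 126,120,111', ' 130,123,113', ' 142,133,123', ' 154,144,13
[... 1630 characters left out ...]
' 63,59,56']
206 [' 146,134,122', ' 86,85,98', ' 29,75,153', ' 46,106,207', ' 75,118,195', ' 185,169,160', ' 255,221,135', ' 255,198,113', ' 127,99,67', ' 152,114,67', ' 255,203,108', ' 255,209,144', ' 129,143,189', ' 50,111,213', ' 40,84,159', ' 58,58,69', ' 75,68,60', ' 72,68,65']
208 [' 139,127,120', ' 84,84,97', ' 17,44,90', ' 29,57,101', ' 26,51,91', ' 25,56,102', ' 36,73,134', ' 49,93,169', ' 55,105,192', ' 54,105,193', ' 46,91,170', ' 33,68,128', ' 28,56,105', ' 26,51,95', ' 19,42,80', ' 108,102,102', ' 150,140,132', ' 148,138,133']
95 [317.2726749  187.97855834]
80 [316.92907447 193.24834622]
70 [316.70204337 196.72521372]
60 [316.47662772 200.17334404]
55 [316.36452213 201.88671854]
```

Within about 0.5 mm. Descend to light contact.

Request:
send_rows(series=[{"ax": 0, "ay": 0, "dx": 0.02, "dy": 0, "dz": 0.3, "az": 0, "hand": 1}, {"ax": 0, "ay": 0, "dx": 0.03, "dy": 0, "dz": 0.6, "az": 0, "hand": 1}, {"ax": 0, "ay": 0, "dx": 0.03, "dy": 0, "dz": 0.75, "az": 0, "hand": 1}, {"ax": 0, "ay": 0, "dx": 0.03, "dy": 0, "dz": 0.85, "az": 0, "hand": 1}, {"ax": 0, "ay": 0, "dx": 0.03, "dy": 0, "dz": 0.9, "az": 0, "hand": 1}, {"ax": 0, "ay": 0, "dx": 0.03, "dy": 0, "dz": 0.95, "az": 0, "hand": 1}, {"ax": 0, "ay": 0, "dx": 0.03, "dy": 0, "dz": 0.95, "az": 0, "hand": 1}])

```text
clock: 7.85
eef_pos: [525.6, -221.6, 124.8]
tool_rot: [-3.142, 0.0, 2.501]
force: [-0.1, -0.1, -0.9]
width: 19.3
gripper_force: 58.7
```

Request:
send_rows(series=[{"ax": 0, "ay": 0, "dx": 0, "dy": 0, "dz": 0.05, "az": 0, "hand": 1}, {"ax": 0, "ay": 0, "dx": 0, "dy": 0, "dz": 0.1, "az": 0, "hand": 1}, {"ax": 0, "ay": 0, "dx": 0, "dy": 0, "dz": 0.15, "az": 0, "hand": 1}, {"ax": 0, "ay": 0, "dx": 0, "dy": 0, "dz": 0.15, "az": 0, "hand": 1}, {"ax": 0, "ay": 0, "dx": 0, "dy": 0, "dz": 0.15, "az": 0, "hand": 1}])

```text
clock: 8.35
eef_pos: [525.7, -221.6, 123.4]
tool_rot: [-3.142, 0.0, 2.501]
force: [1.0, -1.0, -0.1]
width: 19.5
gripper_force: 58.8
```

Request:
send_rows(series=[{"ax": 0, "ay": 0, "dx": 0, "dy": 0, "dz": 0.05, "az": 0, "hand": 1}, {"ax": 0, "ay": 0, "dx": 0, "dy": 0, "dz": 0.1, "az": 0, "hand": 1}, {"ax": 0, "ay": 0, "dx": 0, "dy": 0, "dz": 0.1, "az": 0, "hand": 1}, {"ax": 0, "ay": 0, "dx": 0, "dy": 0, "dz": 0.1, "az": 0, "hand": 1}])

```text
clock: 8.75
eef_pos: [525.6, -221.6, 122.4]
tool_rot: [-3.142, 0.0, 2.501]
force: [-0.8, -1.0, 0.5]
width: 19.4
gripper_force: 58.9
```

Run:
```python
from h import *
plan(525.7,-221.6,122,2.50)
F=[]
s=grab('side')
for _ in range(3):F.append(np.round(np.r_[read_state()['force'],read_state()['torque']],2))
print(F)
e=read_state()['eef_pos']
I=s['pixels'].astype(int)
for v in (200,202,203,204,205,206,207,208):print(v,[' %d,%d,%d'%tuple(I[v,u]) for u in range(309,324)])
```

```text
clk 8.75 pos [ 525.6 -221.6  122.4] rot [-3.142  0.     2.501] q7 0.82 F [-0.8 -1.   0.5] w 19.4 gf 58.9
d cm [-0.    0.    0.04] a [-0.     0.     0.001]
[array([-0.07, -0.95, -0.09, -0.21,  0.14, -0.04]), array([-0.07, -0.95, -0.09, -0.21,  0.14, -0.04]), array([-0.07, -0.95, -0.09, -0.21,  0.14, -0.04])]
200 [' 139,124,113', ' 159,147,138', ' 159,147,135', ' 159,145,131', ' 132,121,110', ' 117,109,99', ' 130,122,110', ' 130,122,111', ' 120,112,102', ' 85,80,74', ' 64,60,58', ' 69,65,61', ' 69,66,63', ' 66,64,61', ' 68,66,62']
202 [' 158,143,130', ' 115,107,102', ' 22,44,80', ' 13,45,97', ' 16,46,102', ' 74,77,100', ' 117,109,98', ' 121,114,104', ' 131,121,110', ' 106,104,114', ' 21,46,93', ' 38,53,78', ' 62,61,64', ' 71,65,60', ' 71,66,61']
203 [' 128,120,119', ' 49,65,101', ' 14,40,88', ' 58,60,73', ' 81,75,65', ' 94,89,80', ' 109,102,93', ' 106,99,93', ' 116,109,102', ' 122,109,90', ' 79,70,73', ' 26,47,97', ' 27,48,87', ' 58,60,67', ' 71,65,59']
204 [' 118,124,168', ' 34,95,195', ' 85,92,133', ' 128,97,45', ' 135,98,39', ' 125,98,53', ' 111,98,80', ' 91,87,82', ' 128,121,113', 
[... 266 characters left out ...]
67,99,168', ' 57,110,202', ' 62,81,124']
206 [' 88,86,99', ' 31,77,155', ' 47,106,207', ' 76,119,196', ' 191,173,161', ' 200,160,109', ' 123,95,70', ' 120,105,88', ' 132,118,104', ' 141,113,87', ' 113,99,101', ' 71,108,178', ' 53,113,215', ' 45,88,163', ' 52,54,68']
207 [' 86,85,96', ' 13,42,86', ' 35,74,136', ' 46,98,190', ' 47,108,213', ' 46,113,226', ' 79,126,209', ' 82,119,176', ' 59,105,180', ' 60,112,202', ' 57,122,234', ' 59,119,222', ' 41,83,155', ' 25,50,92', ' 59,58,64']
208 [' 94,92,104', ' 16,44,89', ' 29,57,101', ' 26,52,92', ' 29,58,104', ' 36,72,133', ' 48,92,168', ' 56,105,190', ' 57,106,192', ' 48,93,170', ' 36,71,129', ' 29,57,104', ' 24,49,95', ' 21,45,83', ' 112,105,105']
```

Request:
send_rows(series=[{"ax": 0, "ay": 0, "dx": 0, "dy": 0, "dz": 0.05, "az": 0, "hand": 1}, {"ax": 0, "ay": 0, "dx": 0, "dy": 0, "dz": 0.1, "az": 0, "hand": 1}, {"ax": 0, "ay": 0, "dx": 0, "dy": 0, "dz": 0.1, "az": 0, "hand": 1}])

```text
clock: 9.1
eef_pos: [525.6, -221.5, 121.3]
tool_rot: [-3.142, 0.0, 2.501]
force: [-1.3, -0.5, 0.9]
width: 19.6
gripper_force: 59.0
```

Request:
send_rows(series=[{"ax": 0, "ay": 0, "dx": 0, "dy": 0, "dz": 0.05, "az": 0, "hand": 1}, {"ax": 0, "ay": 0, "dx": 0, "dy": 0, "dz": 0.05, "az": 0, "hand": 1}])

```text
clock: 9.3
eef_pos: [525.6, -221.5, 120.8]
tool_rot: [-3.142, -0.0, 2.501]
force: [-0.1, -0.3, 1.7]
width: 19.5
gripper_force: 59.0
```

Request:
send_rows(series=[{"ax": 0, "ay": 0, "dx": 0, "dy": 0, "dz": 0.05, "az": 0, "hand": 1}, {"ax": 0, "ay": 0, "dx": 0, "dy": 0, "dz": 0.05, "az": 0, "hand": 1}])

```text
clock: 9.5
eef_pos: [525.7, -221.5, 120.3]
tool_rot: [3.142, 0.0, 2.501]
force: [-0.7, -0.5, 1.4]
width: 19.8
gripper_force: 59.0
```

Request:
send_rows(series=[{"ax": 0, "ay": 0, "dx": 0, "dy": 0, "dz": -0.1, "az": 0.05, "hand": 1}, {"ax": 0, "ay": 0, "dx": 0, "dy": 0, "dz": -0.1, "az": 0.1, "hand": 1}, {"ax": 0, "ay": 0, "dx": 0, "dy": 0, "dz": -0.1, "az": 0.1, "hand": 1}])

```text
clock: 9.8
eef_pos: [525.6, -221.2, 121.1]
tool_rot: [3.141, -0.0, 2.401]
force: [0.3, 0.8, -1.5]
width: 19.2
gripper_force: 58.8
```

```bash
python3 -c "
from h import *
print(np.round(np.r_[read_state()['force'],read_state()['torque']],3))"
```

```text
[ 0.306  0.807 -1.461  0.037  0.024  0.013]
```

Request:
send_rows(series=[{"ax": 0, "ay": 0, "dx": 0, "dy": 0, "dz": 0, "az": 0.05, "hand": 1}, {"ax": 0, "ay": 0, "dx": 0, "dy": 0, "dz": 0, "az": 0.1, "hand": 1}, {"ax": 0, "ay": 0, "dx": 0, "dy": 0, "dz": 0, "az": 0.1, "hand": 1}])

```text
clock: 10.1
eef_pos: [525.6, -221.2, 121.1]
tool_rot: [3.142, -0.0, 2.302]
force: [-0.0, 0.5, -1.1]
width: 19.6
gripper_force: 58.7
```

```bash
python3 -c "
from h import *
print(np.round(np.r_[read_state()['force'],read_state()['torque']],3))"
```

```text
[-1.000e-03  4.560e-01 -1.089e+00 -8.000e-02  6.900e-02  2.300e-02]
```

Force fell to baseline at yaw about 2.4, so the blade is in the slot. Now turn it clockwise.

Request:
send_rows(series=[{"ax": 0, "ay": 0, "dx": 0, "dy": 0, "dz": 0, "az": 0.06, "hand": 1}, {"ax": 0, "ay": 0, "dx": 0, "dy": 0, "dz": 0, "az": 0.12, "hand": 1}, {"ax": 0, "ay": 0, "dx": 0, "dy": 0, "dz": 0, "az": 0.18, "hand": 1}, {"ax": 0, "ay": 0, "dx": 0, "dy": 0, "dz": 0, "az": 0.24, "hand": 1}, {"ax": 0, "ay": 0, "dx": 0, "dy": 0, "dz": 0, "az": 0.3, "hand": 1}])

```text
clock: 10.6
eef_pos: [525.7, -221.2, 121.1]
tool_rot: [3.141, -0.0, 2.001]
force: [-0.2, 0.3, -1.4]
width: 19.4
gripper_force: 58.7
```

```bash
python3 -c "
from h import *
print(np.round(np.r_[read_state()['force'],read_state()['torque']],3))"
```

```text
[-0.216  0.302 -1.395  0.037 -0.073  0.109]
```

Request:
send_rows(series=[{"ax": 0, "ay": 0, "dx": 0, "dy": 0, "dz": 0, "az": 0.06, "hand": 1}, {"ax": 0, "ay": 0, "dx": 0, "dy": 0, "dz": 0, "az": 0.12, "hand": 1}, {"ax": 0, "ay": 0, "dx": 0, "dy": 0, "dz": 0, "az": 0.18, "hand": 1}, {"ax": 0, "ay": 0, "dx": 0, "dy": 0, "dz": 0, "az": 0.24, "hand": 1}, {"ax": 0, "ay": 0, "dx": 0, "dy": 0, "dz": 0, "az": 0.3, "hand": 1}])

```text
clock: 11.1
eef_pos: [525.9, -221.1, 121.1]
tool_rot: [3.141, -0.0, 1.701]
force: [-0.2, -0.1, -2.1]
width: 19.2
gripper_force: 58.6
```

```bash
python3 -c "
from h import *
print(np.round(np.r_[read_state()['force'],read_state()['torque'],read_state()['tool_rot']],3))"
```

```text
[-0.154 -0.083 -2.076  0.116 -0.193  0.111  3.141 -0.     1.701]
```

Torque is about 0.1 N m, so the screw is turning. Continue until the stop.

Request:
send_rows(series=[{"ax": 0, "ay": 0, "dx": 0, "dy": 0, "dz": 0, "az": 0.06, "hand": 1}, {"ax": 0, "ay": 0, "dx": 0, "dy": 0, "dz": 0, "az": 0.12, "hand": 1}, {"ax": 0, "ay": 0, "dx": 0, "dy": 0, "dz": 0, "az": 0.18, "hand": 1}, {"ax": 0, "ay": 0, "dx": 0, "dy": 0, "dz": 0, "az": 0.24, "hand": 1}, {"ax": 0, "ay": 0, "dx": 0, "dy": 0, "dz": 0, "az": 0.3, "hand": 1}, {"ax": 0, "ay": 0, "dx": 0, "dy": 0, "dz": 0, "az": 0.36, "hand": 1}])

```text
clock: 11.7
eef_pos: [526.2, -221.1, 121.2]
tool_rot: [3.141, -0.001, 1.341]
force: [0.7, 0.5, -1.6]
width: 19.4
gripper_force: 58.6
```

```bash
python3 -c "
from h import *
print(np.round(np.r_[read_state()['force'],read_state()['torque'],read_state()['tool_rot']],3))"
```

```text
[ 6.790e-01  5.210e-01 -1.647e+00  3.000e-02 -2.480e-01  1.330e-01
  3.141e+00 -1.000e-03  1.341e+00]
```

Request:
send_rows(series=[{"ax": 0, "ay": 0, "dx": 0, "dy": 0, "dz": 0, "az": 0.05, "hand": 1}, {"ax": 0, "ay": 0, "dx": 0, "dy": 0, "dz": 0, "az": 0.1, "hand": 1}, {"ax": 0, "ay": 0, "dx": 0, "dy": 0, "dz": 0, "az": 0.12, "hand": 1}])

```text
clock: 12.0
eef_pos: [526.3, -221.1, 121.2]
tool_rot: [3.141, -0.001, 1.222]
force: [1.1, -0.3, -3.1]
width: 19.7
gripper_force: 58.5
```

```bash
python3 -c "
from h import *
print(np.round(np.r_[read_state()['force'],read_state()['torque'],read_state()['tool_rot']],3))"
```

```text
[ 1.125e+00 -2.810e-01 -3.092e+00  6.300e-02 -4.800e-01  9.500e-02
  3.141e+00 -1.000e-03  1.222e+00]
```

Request:
send_rows(series=[{"ax": 0, "ay": 0, "dx": 0, "dy": 0, "dz": 0, "az": 0.04, "hand": 1}, {"ax": 0, "ay": 0, "dx": 0, "dy": 0, "dz": 0, "az": 0.08, "hand": 1}, {"ax": 0, "ay": 0, "dx": 0, "dy": 0, "dz": 0, "az": 0.08, "hand": 1}])

```text
clock: 12.3
eef_pos: [526.2, -221.2, 121.3]
tool_rot: [3.141, -0.001, 1.14]
force: [2.7, 0.2, -3.7]
width: 19.1
gripper_force: 58.6
```

```bash
python3 -c "
from h import *
print(np.round(np.r_[read_state()['force'],read_state()['torque'],read_state()['tool_rot']],3))"
```

```text
[ 2.734e+00  1.750e-01 -3.697e+00  2.800e-01 -8.420e-01  5.900e-02
  3.141e+00 -1.000e-03  1.140e+00]
```

Request:
send_rows(series=[{"ax": 0, "ay": 0, "dx": 0, "dy": 0, "dz": 0, "az": 0.04, "hand": 1}, {"ax": 0, "ay": 0, "dx": 0, "dy": 0, "dz": 0, "az": 0.08, "hand": 1}, {"ax": 0, "ay": 0, "dx": 0, "dy": 0, "dz": 0, "az": 0.08, "hand": 1}])

```text
clock: 12.6
eef_pos: [526.2, -221.4, 121.3]
tool_rot: [3.141, -0.0, 1.06]
force: [3.4, 1.6, -5.4]
width: 19.6
gripper_force: 58.7
```

```bash
python3 -c "
from h import *
print(np.round(np.r_[read_state()['force'],read_state()['torque'],read_state()['tool_rot']],3))"
```

```text
[ 3.408  1.602 -5.405  0.17  -1.16   0.182  3.141 -0.     1.06 ]
```

Run:
```python
from h import *
s=grab('side')
cv2.imwrite('pics/c4.png',cv2.resize(cv2.cvtColor(s['pixels'],cv2.COLOR_RGB2BGR)[140:220,280:360],(600,600),interpolation=cv2.INTER_CUBIC))
```

```text
(no output)
```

View pics/c4.png

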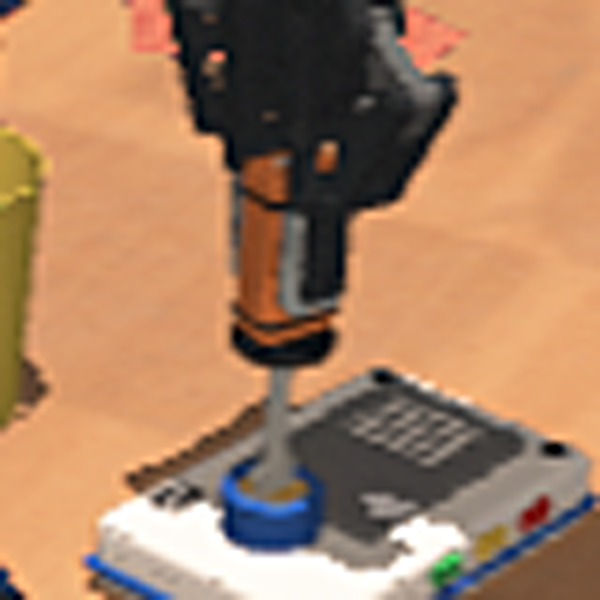

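The driver is upright with its blade in the head, at crop (275,480). I'll turn a little more to confirm the stop.

Request:
send_rows(series=[{"ax": 0, "ay": 0, "dx": 0, "dy": 0, "dz": 0, "az": 0.04, "hand": 1}, {"ax": 0, "ay": 0, "dx": 0, "dy": 0, "dz": 0, "az": 0.08, "hand": 1}, {"ax": 0, "ay": 0, "dx": 0, "dy": 0, "dz": 0, "az": 0.08, "hand": 1}])

```text
clock: 12.95
eef_pos: [526.2, -221.5, 121.4]
tool_rot: [3.141, -0.0, 0.98]
force: [4.6, -0.1, -6.9]
width: 19.5
gripper_force: 58.7
```

```bash
python3 -c "
from h import *
print(np.round(np.r_[read_state()['force'],read_state()['torque'],read_state()['tool_rot']],3))"
```

```text
[ 4.569 -0.074 -6.943  0.197 -1.521  0.342  3.141 -0.     0.98 ]
```

Request:
send_rows(series=[{"ax": 0, "ay": 0, "dx": 0, "dy": 0, "dz": 0, "az": 0.04, "hand": 1}, {"ax": 0, "ay": 0, "dx": 0, "dy": 0, "dz": 0, "az": 0.08, "hand": 1}, {"ax": 0, "ay": 0, "dx": 0, "dy": 0, "dz": 0, "az": 0.08, "hand": 1}])

```text
clock: 13.25
eef_pos: [526.2, -221.6, 121.4]
tool_rot: [3.141, -0.0, 0.9]
force: [5.3, -0.6, -6.1]
width: 19.0
gripper_force: 58.8
```

```bash
python3 -c "
from h import *
print(np.round(np.r_[read_state()['force'],read_state()['torque'],read_state()['tool_rot']],3))"
```

```text
[ 5.271 -0.562 -6.106  0.024 -1.552  0.566  3.141 -0.     0.9  ]
```

Torque has risen to 0.57 N m, so it's at the hard stop. Back off within the slot's backlash and lift.

Request:
send_rows(series=[{"ax": 0, "ay": 0, "dx": 0, "dy": 0, "dz": 0, "az": -0.1, "hand": 1}, {"ax": 0, "ay": 0, "dx": 0, "dy": 0, "dz": 0, "az": -0.2, "hand": 1}, {"ax": 0, "ay": 0, "dx": 0, "dy": 0, "dz": 0, "az": -0.25, "hand": 1}, {"ax": 0, "ay": 0, "dx": 0, "dy": 0, "dz": 0, "az": -0.25, "hand": 1}])

```text
clock: 13.65
eef_pos: [525.9, -221.6, 121.5]
tool_rot: [3.141, -0.001, 1.149]
force: [5.0, 1.1, -4.3]
width: 19.3
gripper_force: 59.1
```

```bash
python3 -c "
from h import *
print(np.round(np.r_[read_state()['force'],read_state()['torque'],read_state()['tool_rot']],3))"
```

```text
[ 5.047e+00  1.077e+00 -4.280e+00  2.340e-01 -1.442e+00  1.090e-01
  3.141e+00 -1.000e-03  1.149e+00]
```

Request:
send_rows(series=[{"ax": 0, "ay": 0, "dx": 0.03, "dy": 0.07, "dz": 0, "az": 0, "hand": 1}, {"ax": 0, "ay": 0, "dx": 0.03, "dy": 0.07, "dz": -0.1, "az": 0, "hand": 1}, {"ax": 0, "ay": 0, "dx": 0.03, "dy": 0.07, "dz": -0.3, "az": 0, "hand": 1}, {"ax": 0, "ay": 0, "dx": 0.03, "dy": 0.07, "dz": -0.6, "az": 0, "hand": 1}, {"ax": 0, "ay": 0, "dx": 0.03, "dy": 0.07, "dz": -1, "az": 0, "hand": 1}, {"ax": 0, "ay": 0, "dx": 0.03, "dy": 0.07, "dz": -2, "az": 0, "hand": 1}, {"ax": 0, "ay": 0, "dx": 0.03, "dy": 0.07, "dz": -4, "az": 0, "hand": 1}, {"ax": 0, "ay": 0, "dx": 0.03, "dy": 0.07, "dz": -6, "az": 0, "hand": 1}, {"ax": 0, "ay": 0, "dx": 0.03, "dy": 0.07, "dz": -6, "az": 0, "hand": 1}])

```text
clock: 14.55
eef_pos: [527.6, -222.3, 184.4]
tool_rot: [3.137, 0.0, 1.15]
force: [0.8, -0.3, -1.4]
width: 19.2
gripper_force: 59.6
```

Run:
```python
from h import *
plan(480,-130,215,2.0)
s=grab('side')
cv2.imwrite('pics/c5.png',cv2.resize(cv2.cvtColor(s['pixels'],cv2.COLOR_RGB2BGR)[130:220,270:360],(600,600),interpolation=cv2.INTER_CUBIC))
```

```text
clk 14.55 pos [ 527.6 -222.3  184.4] rot [3.137 0.    1.15 ] q7 -0.18 F [ 0.8 -0.3 -1.4] w 19.2 gf 59.6
d cm [ 6.48 -8.1  -3.1 ] a [ 0.004  0.002 -0.85 ]
```

View pics/c5.png

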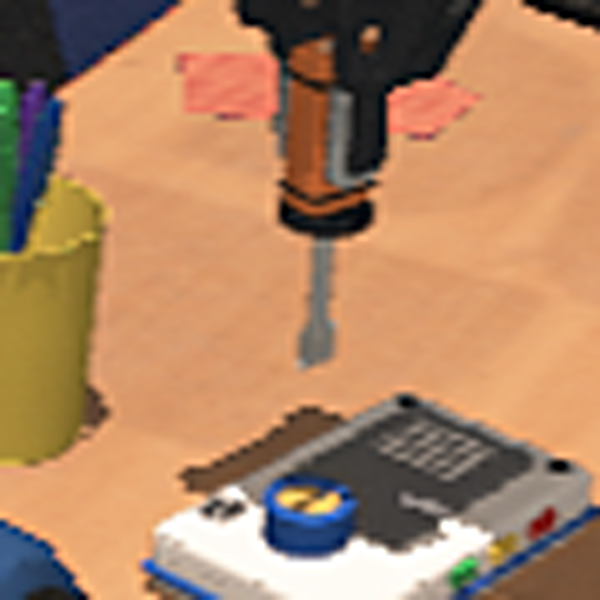

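The driver is free and the slot in the head has turned. I'll move off toward the stand and verify the slot angle from the top camera.

Request:
send_rows(series=[{"ax": 0, "ay": 0, "dx": 0.5, "dy": -0.5, "dz": -1, "az": -0.08, "hand": 1}, {"ax": 0, "ay": 0, "dx": 1.5, "dy": -1.8, "dz": -2, "az": -0.2, "hand": 1}, {"ax": 0, "ay": 0, "dx": 3, "dy": -3.8, "dz": -2.5, "az": -0.34, "hand": 1}, {"ax": 0, "ay": 0, "dx": 4.7, "dy": -6, "dz": -3.1, "az": -0.48, "hand": 1}, {"ax": 0, "ay": 0, "dx": 6, "dy": -7.5, "dz": -3.1, "az": -0.62, "hand": 1}, {"ax": 0, "ay": 0, "dx": 6.5, "dy": -8.1, "dz": -3.1, "az": -0.74, "hand": 1}, {"ax": 0, "ay": 0, "dx": 6.5, "dy": -8.1, "dz": -3.1, "az": -0.82, "hand": 1}, {"ax": 0, "ay": 0, "dx": 6.5, "dy": -8.1, "dz": -3.1, "az": -0.85, "hand": 1}])

```text
clock: 15.4
eef_pos: [477.9, -128.9, 211.6]
tool_rot: [-3.14, -0.001, 2.003]
force: [-0.1, 1.2, -1.2]
width: 19.4
gripper_force: 59.6
```

Run:
```python
from h import *
plan(464.5,83.3,215,2.6)
t=grab('top');x0,y0=305,220
cv2.imwrite('pics/c6.png',cv2.resize(cv2.cvtColor(t['pixels'],cv2.COLOR_RGB2BGR)[220:250,305:345],(400,300),interpolation=cv2.INTER_CUBIC))
```

```text
clk 15.4 pos [ 477.9 -128.9  211.6] rot [-3.140e+00 -1.000e-03  2.003e+00] q7 0.38 F [-0.1  1.2 -1.2] w 19.4 gf 59.6
d cm [19.83  7.67 -0.33] a [-0.001 -0.002 -0.597]
```

View pics/c6.png

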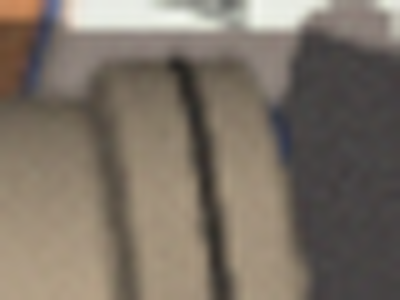

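The arm still covers the screw in this view. Go on to above the stand and measure the slot there.

Request:
send_rows(series=[{"ax": 0, "ay": 0, "dx": 1.5, "dy": 0.6, "dz": -0.3, "az": -0.07, "hand": 1}, {"ax": 0, "ay": 0, "dx": 4.5, "dy": 1.7, "dz": -0.3, "az": -0.15, "hand": 1}, {"ax": 0, "ay": 0, "dx": 8.5, "dy": 3.3, "dz": -0.3, "az": -0.27, "hand": 1}, {"ax": 0, "ay": 0, "dx": 12.5, "dy": 4.8, "dz": -0.3, "az": -0.38, "hand": 1}, {"ax": 0, "ay": 0, "dx": 16, "dy": 6.2, "dz": -0.3, "az": -0.48, "hand": 1}, {"ax": 0, "ay": 0, "dx": 18.5, "dy": 7.2, "dz": -0.3, "az": -0.55, "hand": 1}, {"ax": 0, "ay": 0, "dx": 19.6, "dy": 7.6, "dz": -0.3, "az": -0.6, "hand": 1}, {"ax": 0, "ay": 0, "dx": 19.7, "dy": 7.6, "dz": -0.3, "az": -0.6, "hand": 1}, {"ax": 0, "ay": 0, "dx": 19.7, "dy": 7.6, "dz": -0.3, "az": -0.6, "hand": 1}, {"ax": 0, "ay": 0, "dx": 19.7, "dy": 7.6, "dz": -0.3, "az": -0.6, "hand": 1}])

```text
clock: 16.45
eef_pos: [465.9, 79.8, 215.1]
tool_rot: [-3.14, 0.0, 2.598]
force: [0.9, -1.0, -0.6]
width: 19.8
gripper_force: 59.6
```

Run:
```python
from h import *
plan(464.5,83.3,170,2.6)
t=grab('top');s=grab('side')
e=read_state()['eef_pos'];print('tip pred side',proj(s,e-[0,0,80]),'disc',proj(s,e-[0,0,16]))
A=cv2.resize(cv2.cvtColor(t['pixels'],cv2.COLOR_RGB2BGR)[220:250,305:345],(400,300),interpolation=cv2.INTER_CUBIC)
B=cv2.resize(cv2.cvtColor(s['pixels'],cv2.COLOR_RGB2BGR)[180:300,240:320],(400,600),interpolation=cv2.INTER_CUBIC)
A=np.vstack([A,A*0]);cv2.imwrite('pics/c7.png',np.hstack([A,B]))
```

```text
clk 16.45 pos [465.9  79.8 215.1] rot [-3.14   0.     2.598] q7 0.43 F [ 0.9 -1.  -0.6] w 19.8 gf 59.6
d cm [0.3  0.23 4.51] a [-0.001  0.    -0.002]
tip pred side [281.16958732 241.81212641] disc [281.84829683 213.41084118]
```

View pics/c7.png

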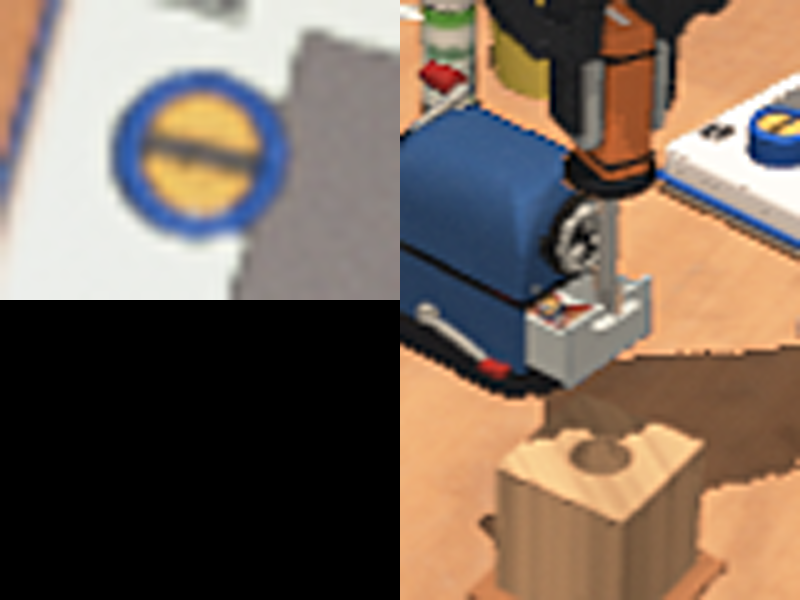

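Top crop: the slot now runs from (148,144) to (255,160), about 0.87 rad clockwise from the start. I'll measure both angles more precisely before deciding whether it's tight. The side crop shows the driver upright above the stand's hole.

Run:
```python
from h import *
t=grab('top')
a=cv2.imread('pics/top0.png')[:,:,::-1];b=t['pixels']
def sl(I):
    out=[]
    for R in (8,9,10):
      for c in ((526.2,-221.6),(526.2,-221.0)):
        # rectify to world plane z=46
        n=241;g=np.linspace(-12,12,n);M=np.array([[proj(t,[c[0]+x,c[1]+y,46]) for y in g] for x in g],np.float32)
        P=cv2.remap(I.astype(np.float32),M[...,0],M[...,1],cv2.INTER_CUBIC)
        X,Y=np.meshgrid(g,g,indexing='ij');m=X**2+Y**2<R*R
        S=P[...,0]+P[...,1]-P[...,2]
        hi,lo=np.percentile(S[m],[85,2]);w=np.clip((hi-S)/(hi-lo)-.35,0,None)*m
        w/=w.sum();x0,y0=(w*X).sum(),(w*Y).sum();X=X-x0;Y=Y-y0
        out.append(.5*np.arctan2(2*(w*X*Y).sum(),(w*(X*X-Y*Y)).sum()))
    return np.round(out,3)
A,B=sl(a),sl(b);print(A,B,(A-B)%np.pi)
```

```text
[-0.828 -0.824 -0.83  -0.826 -0.834 -0.831] [1.375 1.375 1.373 1.372 1.373 1.373] [0.93859265 0.94259265 0.93859265 0.94359265 0.93459265 0.93759265]
```

The slot turned 0.94 rad, and torque rose to over six times the friction, which is consistent with the 1.1 rad stop. The blade tip matches its predicted pixel too. Now insert into the stand.

Request:
send_rows(series=[{"ax": 0, "ay": 0, "dx": 0.3, "dy": 0.1, "dz": 1, "az": 0, "hand": 1}, {"ax": 0, "ay": 0, "dx": 0.3, "dy": 0.1, "dz": 3, "az": 0, "hand": 1}, {"ax": 0, "ay": 0, "dx": 0.3, "dy": 0.1, "dz": 4.5, "az": 0, "hand": 1}, {"ax": 0, "ay": 0, "dx": 0.3, "dy": 0.1, "dz": 5, "az": 0, "hand": 1}, {"ax": 0, "ay": 0, "dx": 0.3, "dy": 0.1, "dz": 5, "az": 0, "hand": 1}, {"ax": 0, "ay": 0, "dx": 0.3, "dy": 0.1, "dz": 5, "az": 0, "hand": 1}, {"ax": 0, "ay": 0, "dx": 0.3, "dy": 0.1, "dz": 5, "az": 0, "hand": 1}])

```text
clock: 17.3
eef_pos: [464.3, 84.2, 165.9]
tool_rot: [3.141, 0.001, 2.601]
force: [0.0, -0.2, -0.1]
width: 19.4
gripper_force: 59.6
```

```bash
python3 -c "
from h import *
plan(464.5,83.2,92,2.6)"
```

```text
clk 17.3 pos [464.3  84.2 165.9] rot [3.141e+00 1.000e-03 2.601e+00] q7 0.35 F [ 0.  -0.2 -0.1] w 19.4 gf 59.6
d cm [-0.06 -0.08  7.39] a [0.001 0.001 0.001]
```

Request:
send_rows(series=[{"ax": 0, "ay": 0, "dx": -0.05, "dy": 0.05, "dz": 0.5, "az": 0, "hand": 1}, {"ax": 0, "ay": 0, "dx": -0.05, "dy": 0.05, "dz": 1.5, "az": 0, "hand": 1}, {"ax": 0, "ay": 0, "dx": -0.05, "dy": 0.05, "dz": 2.5, "az": 0, "hand": 1}, {"ax": 0, "ay": 0, "dx": -0.05, "dy": 0.05, "dz": 3.5, "az": 0, "hand": 1}, {"ax": 0, "ay": 0, "dx": -0.05, "dy": 0.05, "dz": 4, "az": 0, "hand": 1}])

```text
clock: 17.8
eef_pos: [463.7, 84.0, 123.9]
tool_rot: [-3.14, -0.001, 2.601]
force: [-0.6, -0.7, -1.1]
width: 19.5
gripper_force: 59.6
```

```bash
python3 -c "
from h import *
plan(464.5,83.2,92,2.6)"
```

```text
clk 17.8 pos [463.7  84.  123.9] rot [-3.140e+00 -1.000e-03  2.601e+00] q7 0.29 F [-0.6 -0.7 -1.1] w 19.5 gf 59.6
d cm [-0.11 -0.02  3.19] a [-0.001 -0.001  0.001]
```

Blade is in the hole with no contact. Continue down to the disc.

Request:
send_rows(series=[{"ax": 0, "ay": 0, "dx": -0.1, "dy": 0, "dz": 0.5, "az": 0, "hand": 1}, {"ax": 0, "ay": 0, "dx": -0.1, "dy": 0, "dz": 1.5, "az": 0, "hand": 1}, {"ax": 0, "ay": 0, "dx": -0.1, "dy": 0, "dz": 2.5, "az": 0, "hand": 1}, {"ax": 0, "ay": 0, "dx": -0.1, "dy": 0, "dz": 3, "az": 0, "hand": 1}, {"ax": 0, "ay": 0, "dx": -0.1, "dy": 0, "dz": 3.3, "az": 0, "hand": 1}, {"ax": 0, "ay": 0, "dx": -0.1, "dy": 0, "dz": 3.4, "az": 0, "hand": 1}, {"ax": 0, "ay": 0, "dx": -0.1, "dy": 0, "dz": 3.4, "az": 0, "hand": 1}])

```text
clock: 18.5
eef_pos: [465.4, 83.8, 91.3]
tool_rot: [3.141, 0.0, 2.601]
force: [0.6, -0.5, -1.6]
width: 19.1
gripper_force: 59.6
```

Request:
send_rows(series=[{"ax": 0, "ay": 0, "dx": 0, "dy": 0, "dz": 0.07, "az": 0, "hand": 1}, {"ax": 0, "ay": 0, "dx": 0, "dy": 0, "dz": 0.12, "az": 0, "hand": 1}, {"ax": 0, "ay": 0, "dx": 0, "dy": 0, "dz": 0.12, "az": 0, "hand": 1}])

```text
clock: 18.8
eef_pos: [465.5, 83.6, 90.3]
tool_rot: [3.141, 0.0, 2.601]
force: [-1.5, -0.1, -1.4]
width: 19.3
gripper_force: 59.6
```

Request:
send_rows(series=[{"ax": 0, "ay": 0, "dx": 0, "dy": 0, "dz": 0.07, "az": 0, "hand": 1}, {"ax": 0, "ay": 0, "dx": 0, "dy": 0, "dz": 0.14, "az": 0, "hand": 1}, {"ax": 0, "ay": 0, "dx": 0, "dy": 0, "dz": 0.17, "az": 0, "hand": 1}, {"ax": 0, "ay": 0, "dx": 0, "dy": 0, "dz": 0.17, "az": 0, "hand": 1}])

```text
clock: 19.2
eef_pos: [465.4, 83.7, 88.4]
tool_rot: [-3.142, -0.0, 2.601]
force: [0.6, -1.0, -0.6]
width: 19.3
gripper_force: 59.6
```

Request:
send_rows(series=[{"ax": 0, "ay": 0, "dx": 0, "dy": 0, "dz": 0.06, "az": 0, "hand": 1}, {"ax": 0, "ay": 0, "dx": 0, "dy": 0, "dz": 0.08, "az": 0, "hand": 1}])

```text
clock: 19.4
eef_pos: [465.5, 83.7, 88.0]
tool_rot: [-3.142, 0.0, 2.601]
force: [-1.9, -0.6, 6.8]
width: 19.3
gripper_force: 60.5
```

Seated at z = 88 with contact force. Release and retreat upward.

Request:
send_rows(series=[{"ax": 0, "ay": 0, "dx": 0, "dy": 0, "dz": 0, "az": 0, "hand": 0.65}, {"ax": 0, "ay": 0, "dx": 0, "dy": 0, "dz": 0, "az": 0, "hand": 0.5}, {"ax": 0, "ay": 0, "dx": 0, "dy": 0, "dz": 0, "az": 0, "hand": 0.3}, {"ax": 0, "ay": 0, "dx": 0, "dy": 0, "dz": 0, "az": 0, "hand": 0}, {"ax": 0, "ay": 0, "dx": 0, "dy": 0, "dz": 0, "az": 0, "hand": 0}, {"ax": 0, "ay": 0, "dx": 0, "dy": 0, "dz": 0, "az": 0, "hand": 0}, {"ax": 0, "ay": 0, "dx": 0, "dy": 0, "dz": -1, "az": 0, "hand": 0}, {"ax": 0, "ay": 0, "dx": 0, "dy": 0, "dz": -4, "az": 0, "hand": 0}, {"ax": 0, "ay": 0, "dx": 0, "dy": 0, "dz": -8, "az": 0, "hand": 0}, {"ax": 0, "ay": 0, "dx": 0, "dy": 0, "dz": -12, "az": 0, "hand": 0}])

```text
clock: 20.4
eef_pos: [464.7, 83.8, 209.4]
tool_rot: [-3.141, -0.001, 2.601]
force: [0.9, -0.3, 0.1]
width: 85.2
gripper_force: 0.0
```

Request:
send_rows(series=[{"ax": 0, "ay": 0, "dx": 0, "dy": 0, "dz": -2, "az": 0, "hand": 0}, {"ax": 0, "ay": 0, "dx": 0, "dy": 0, "dz": -4, "az": 0, "hand": 0}, {"ax": 0, "ay": 0, "dx": 0, "dy": 0, "dz": -4, "az": 0, "hand": 0}, {"ax": 0, "ay": 0, "dx": 0, "dy": 0, "dz": -4, "az": 0, "hand": 0}, {"ax": 0, "ay": 0, "dx": 0, "dy": 0, "dz": -4, "az": 0, "hand": 0}])

```text
clock: 20.9
eef_pos: [464.6, 83.3, 247.0]
tool_rot: [-3.14, -0.001, 2.601]
force: [-0.4, 0.7, -0.0]
width: 85.3
gripper_force: 0.0
```

Run:
```python
from h import *
plan(464.5,83.2,92,2.6)
s=grab('side','end.png')
cv2.imwrite('pics/c8.png',cv2.resize(cv2.cvtColor(s['pixels'],cv2.COLOR_RGB2BGR)[180:320,180:360],(771,600),interpolation=cv2.INTER_CUBIC))
```

```text
clk 20.9 pos [464.6  83.3 247. ] rot [-3.140e+00 -1.000e-03  2.601e+00] q7 0.46 F [-0.4  0.7 -0. ] w 85.3 gf 0.0
d cm [-1.00e-02  0.00e+00  1.55e+01] a [-0.001 -0.001  0.001]
```

View pics/c8.png

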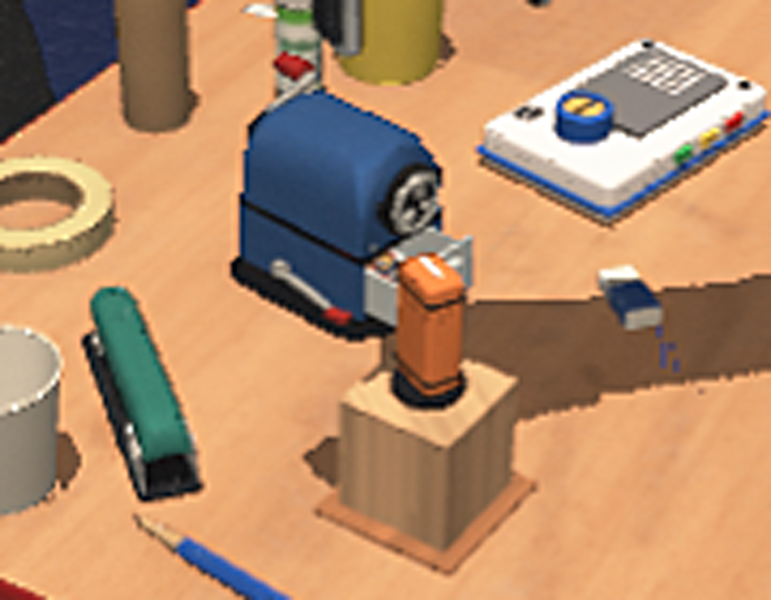

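The driver stands upright with its disc flat on the stand at crop (430,385). The stapler, eraser and glue stick haven't moved, and the gripper is clear.

```bash
python3 -c "
from cell import finish_job
print(finish_job())"
```

```text
the job is handed in; nothing more can be done
None
```

The job is handed in: the screw turned about 0.94 rad clockwise until torque rose sharply to 0.57 N m (I take this as the hard stop; `screw_turn` itself was not readable), the screwdriver is upright and fully down in its stand, and the stapler, eraser and glue stick look unmoved.

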